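# Put the mixing pot away and seal the dust-tight chest

### The arm

A 6-joint arm with a two-finger parallel gripper is mounted at the origin on the work surface. World frame = base frame: x ahead of the robot, y to its left, z up, the work surface at z = 0. Lengths are in mm, angles in rad, forces in N, time in s.
With the tool pointing down it reaches from about 350 to 775 mm from the base axis. Payload 7.3 kg.
Tool frame: the origin (TCP) lies on the centre line of the jaws, within the pads' length; the fingertips stand 17 mm ahead of it and the grasp point (between the pads) lies 2 mm behind it; z points along the fingers, y is the line along which they close (so a half turn about z gives the same grasp; the last joint's range is limited). The gripper opens to 92 mm and grips with 3 to 60 N. Pads are 19 mm wide; open, the fingers measure 130 mm over their backs; the gripper's body (75 mm by 190 mm) begins 47 mm behind the grasp point.
Start: joints at [-1.312, 0.342, 1.524, -0, 1.275, -0.146], TCP at [206.787, -482.579, 243.741] pointing down, gripper open.
Joint ranges: [-2.53, 2.53], [-0.77, 2.02], [0.04, 2.7], [-1, 4.14], [0.28, 2.66], [-3.11, 3.11]. Speed limits (rad/s): [2.57, 2.57, 3.14, 3.14, 3.14, 3.14].

### API

Orientations are given as [roll, pitch, yaw] about the fixed x, y, z axes, in that order (R = Rz(yaw) Ry(pitch) Rx(roll)).
In Python, from plant import bot gives the robot as it stands. The module is installed in compiled form; this text tells all that it offers.
- The arm moves only by the shell command python3 -m pendant 'ROWS'. ROWS is JSON, a list of rows, each a list of 3 entries, a list of its own where there are three numbers: the shift along the world's x, y, z as a fraction of full scale, then the turn, a rotation vector about the world's x, y, z as a fraction of full scale, then the opening, from -1 (shut) to 1 (fully open), so that 0 is half open. In form: [[[tx, ty, tz], [rx, ry, rz], claw], ...]. A call has exactly 10 rows; each row shifts and turns the commanded pose from where the row before left it; what a row does not reach is not made up. Full scale, the value 1, is 30 mm for a shift and 0.12 rad for a turn. A row lasts 1/12 s, in which the tool goes at most 41.7 mm and 7.16 degrees, less where a joint would pass 70% of its speed; a pose out of reach is approached as far as the arm can. A call with a number of a shift or a turn outside -1 to 1 is refused whole. A call with a gripper value outside its range is refused whole. The fingers move at their own pace and stop on an object; the grip force is fixed at half the most. Time passes only in rows, so rows that do not move let the fingers close, or fill a call up. It gives the time, the measured TCP pose, the force, the opening and the grip force at its end, in the units of the state.
- bot.get_obs(): the state, without advancing time (a new reading comes with each control period).
- bot.capture(name): name is "scene" or "top" or "wrist"; returns the picture (480x640x3 uint8, blue, green, red); there is no depth.
- bot.camera_params(name): a dict with "fovy" (degrees; the focal length in pixels is half the picture's height over the tangent of half this angle, whatever the lens; pixels are square), "cx", "cy" (the principal point, pixels), "distortion" ([k1, k2, p1, p2, k3] as OpenCV has them; the pictures are not rectified), "camera_from_world" (4x4, takes a point from world to camera coordinates). Camera axes: x right, y down, z forward; pixel columns grow to the right and rows downward; lengths in mm; the calibration is good to about 2 mm. A picture is of the moment at which its call begins: read the wrist's pose just before it. camera_params takes no time and is no camera call; for the wrist camera it gives the pose at the moment of the call.
- bot.close_job(): hands the job in; it is judged then, once.
The state is a dict: "time": time; "joint_positions": joint angles; "dq": joint speeds; "tau": joint torques, N m; "tool_pos": TCP position; "tcp_rot": TCP orientation; "contact_force": force on the tool from outside, world axes, zero at the start; "moment": the same for the moment, N m; "grip_width": finger opening in mm; "finger_force": force on a finger pad.
Only numpy, scipy, OpenCV 4.12 (cv2) and the standard library are available. Lean on these libraries where they do the work, as an engineer would, in place of code of your own. Each camera call takes 0.05 s, during which the arm holds its last target. There are 200 camera calls.

### The job

Put the loose mixing pot away: nest it upright inside the matching pot that stands in the open chest, with only a light push so that the two do not jam. Then swing the lid shut and turn its T-handle a full quarter turn clockwise, so that the latch draws the lid tight onto its rubber seal, and let go. Leave the other things where they are.

Things in the scene. Friction and masses are not known exactly. Their poses are not given: they have to be found in the camera images.
- pot_mid (a point): The loose mixing pot, standing upright on the table to the left or right of the chest: a plain white plastic round tapered pot, open at the top, 60 mm high, outside diameter 42 mm at the foot and 62 mm at the rim, wall 3 mm, inside floor 4 mm thick. The point is on its axis, half-way up (30 mm above the foot), z up its axis.
- stack_pot_mid (a point): The matching pot, same shape and size, standing loose and upright on the floor of the chest (6 mm above the table), in the chest's left or right half, its axis 63 to 69 mm in front of the chest's back face and 55 to 72 mm to the side of its middle. The point is on its axis, half-way up (30 mm above its foot). A pot pushed lightly into it comes to rest with its own mid-point 20 to 27 mm higher: the upper pot's rim then stands about that far above the lower pot's rim.
- lid_hinge (a point): Mid-point of the lid's hinge line, fixed to the chest. Frame of the chest: x points from the chest's front to its back (roughly away from the robot), y along the hinge to the left, z up. The chest is a fixed grey sheet-metal tub, 180 mm deep (x), 340 mm wide (y), walls 4 mm, floor 6 mm; the hinge runs along the top of the back wall, 160 mm above the table. The mouth slopes down from there towards the front at 28 degrees to the horizontal; the front wall is 64 mm high.
- lid_edge (a point): Middle of the lid's free edge, on the lid's outer face (10 mm from its inner face). The lid is a flat grey plate 10 mm thick, 352 mm wide, whose free edge is 213 mm from the hinge. Frame of the lid: x from the free edge towards the hinge, y along the hinge to the left, z out of the outer face. Stood open, the lid's outer face, with the T-handle, looks away from the robot; hook it from behind (25 mm or more in from the edge, beside the handle) and draw it over and down.
- bar_mid (a point): Centre of the T-handle's bar. The bar is a round steel rod 16 mm in diameter and 100 mm long, its centre line 37 mm above the lid's outer face on a 16 mm stem at its middle; the stem stands on the lid's middle line, 150 mm from the hinge. Frame of the handle: y along the bar, z along the stem, out of the lid (tilted 28 degrees from the vertical, towards the chest's front, when the lid is shut). At handle joint 0 the bar lies across the lid, parallel to the hinge.
- lid (a joint): Opening angle of the lid (rad): about 0 when drawn fully tight, 0.015 to 0.035 when it just rests on the springy seal, 2.06 when it stands straight up. Its stiff hinge (0.55 N m friction, lid 0.5 kg) keeps it where it is left. The seal pushes back with about 15 N along the front edge when fully squeezed (6 mm).
- handle (a joint): Turn of the T-handle (rad): 0 is free (bar across the lid), 1.57 is the stop, fully latched (bar pointing up and down the slope). It grows clockwise as seen looking at the lid's outer face. Turned with the lid down on its seal, the pawl behind the lid rides under a keeper from about 0.6 rad on and draws the lid in; it takes under 0.6 N m and stays where it is left.
- tin: Bystander: metal tin, 56 mm diameter, 58 mm high, standing in the chest in the half without the pot; it stays there. Origin under its centre.
- glue: Bystander: yellow glue bottle with a blue cap, 64 mm diameter, 170 mm high, standing on the table on the other side of the chest from the loose pot. Origin under its centre.
- blocks: Bystander: glued pile of wooden blocks, about 95 x 150 x 90 mm. Origin under its centre.
- panels: Bystander: pile of thin plywood panels with one round end, about 210 x 105 x 30 mm. Origin under the middle of the straight part.
- tape: Bystander: roll of tape lying flat, 104 mm diameter, 25 mm high. Origin under its centre.
- brush: Bystander: paint brush lying flat, 200 mm long. Origin under its middle.
There are look-alikes about, which are no part of the job. Leave any purple look-alike of the part that bears stack_pot_mid alone.

How it is judged (in metres and radians):
On the way, in this order (a step that is already met when the one before it is completed fails the run):
1. the loose pot is nested upright in the pot in the chest, and let go (horizontal distance between pot_mid and stack_pot_mid below 0.008 m and z of pot_mid in the frame of stack_pot_mid below 0.032 m and angle between pot_mid's own z axis and vertical below 0.12 rad and contact force between the fingers and pot below 0.1 N), for 0.2 s.
2. the lid is down on its seal (value of joint lid below 0.05 rad), for 0.2 s.
3. the T-handle is turned home and the lid drawn tight (value of joint handle above 1.35 rad and value of joint lid below 0.012 rad), for 0.2 s.
At the end, for the whole second after the job is handed in: The T-handle is at 1.35 rad or more, the lid is drawn in to less than 0.012 rad (2.5 mm at its edge), and the pots stand nested in the chest: axes within 8 mm, mid-points less than 32 mm apart in height, both within 0.12 rad of upright, the lower one still on the chest's floor (all of step 3 and horizontal distance between pot_mid and stack_pot_mid below 0.008 m and z of pot_mid in the frame of stack_pot_mid below 0.032 m and angle between each of pot_mid, stack_pot_mid's own z axis and vertical below 0.12 rad and height (world z) of stack_pot_mid below 0.045 m and horizontal distance between stack_pot_mid and lid_hinge below 0.16 m); the robot touches nothing.
It fails at once if the pots are rammed or jammed together (over 60 N between them) (contact force between pot and stack_pot above 60 N).
It fails at once if a bystander is moved more than 40 mm (distance of any of tin, glue, blocks, panels, tape, brush from where it was at the start of the episode above 0.04 m).
It also fails if it takes over 72 s, if anything falls off the work surface, if the arm or the gripper's body presses on something with over 40 N, if the wrist force passes 120 N, or if a joint passes its speed limit or range.

## Working session

There is one attempt and no reset: what is moved stays moved. The work goes in short steps, Python scripts to look and compute and a shell command to move; the robot and the scene stay as the last step left them, time stands still between calls to the robot, and variables do not carry over. Pictures are saved under pics/ and viewed, at most 10 in all, crops included, and the job is handed in when it is done.

```bash
mkdir -p pics; python3 - <<'E'
from plant import bot
import cv2,numpy as np
o=bot.get_obs();print({k:np.round(v,3).tolist() for k,v in o.items()})
for n in("scene","top"):
    im=bot.capture(n);cv2.imwrite(f"pics/{n}0.png",im)
    p=bot.camera_params(n);print(n,{k:np.round(v,3).tolist() for k,v in p.items()})
E
```

```text
{'time': 0.0, 'joint_positions': [-1.312, 0.343, 1.525, -0.0, 1.275, -0.146], 'dq': [-0.001, 0.0, 0.001, -0.001, 0.001, -0.0], 'tau': [-0.0, -43.124, -24.422, 0.072, 0.056, -0.0], 'tool_pos': [206.675, -482.197, 243.056], 'tcp_rot': [-3.14, -0.0, 0.405], 'contact_force': [-0.382, -0.692, -0.481], 'moment': [-0.016, -0.013, -0.032], 'finger_force': 0.0, 'grip_width': 91.907}
scene {'fovy': 57.462, 'cx': 322.045, 'cy': 236.824, 'distortion': [0.037, 0.0, 0.0, 0.0, 0.0], 'camera_from_world': [[-0.973, 0.229, -0.011, 509.723], [0.203, 0.837, -0.508, -34.516], [-0.107, -0.497, -0.861, 1305.457], [0.0, 0.0, 0.0, 1.0]]}
top {'fovy': 57.773, 'cx': 313.956, 'cy': 240.3, 'distortion': [0.011, 0.0, 0.0, 0.0, 0.0], 'camera_from_world': [[-0.023, -1.0, 0.007, -8.086], [-0.992, 0.022, -0.127, 551.035], [0.127, -0.01, -0.992, 1058.793], [0.0, 0.0, 0.0, 1.0]]}
```

View pics/scene0.png

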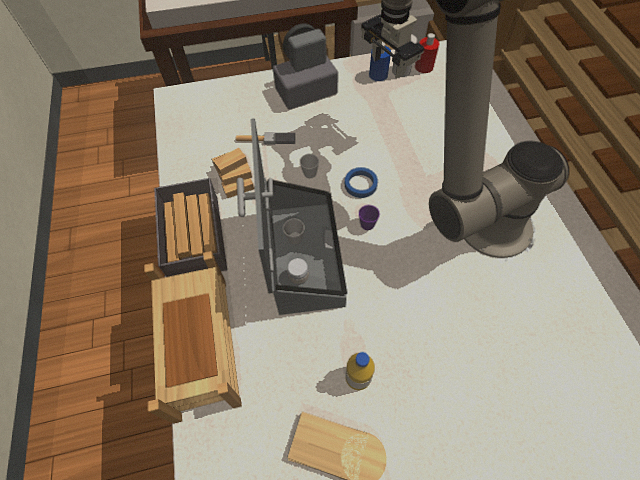

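View pics/top0.png

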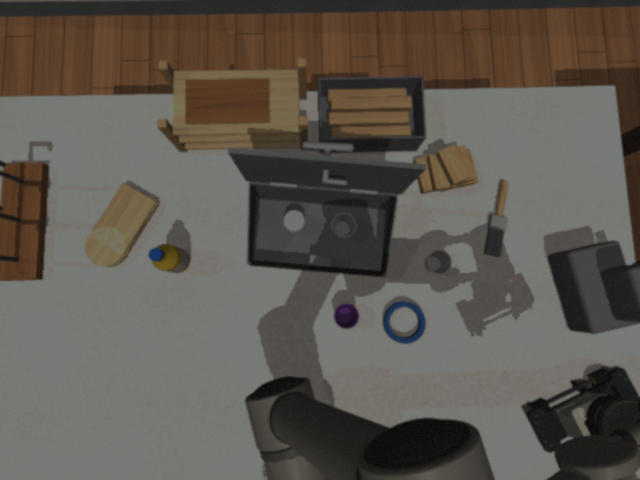

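The scene view shows the loose pot at (310,165), the matching pot in the chest at (293,228), the tin at (297,268) and the lid standing open. In the top view the loose pot is at (438,262), the nest pot at (343,225) and the tin at (293,220). The purple decoy is at (346,316). I'll enlarge both.

```bash
cat > h.py <<'E'
import cv2,numpy as np
from plant import bot
def K(p):
    f=240/np.tan(np.radians(p["fovy"]/2));return np.array([[f,0,p["cx"]],[0,f,p["cy"]],[0,0,1.]])
def rays(p,px):
    T=np.array(p["camera_from_world"]);u=cv2.undistortPoints(np.array(px,float).reshape(-1,1,2),K(p),np.array(p["distortion"],float))[:,0]
    d=np.c_[u,np.ones(len(u))]@T[:3,:3];return -T[:3,:3].T@T[:3,3],d
def onz(p,px,z):
    c,d=rays(p,px);return c+d*((z-c[2])/d[:,2])[:,None]
def proj(p,X):
    T=np.array(p["camera_from_world"]);return cv2.projectPoints(np.array(X,float).reshape(-1,1,3),cv2.Rodrigues(T[:3,:3])[0],T[:3,3],K(p),np.array(p["distortion"],float))[0][:,0]
def bright(im,g=0.45):return (255*(im/255.)**g).astype(np.uint8)
E
python3 - <<'E'
from h import *
t=cv2.imread("pics/top0.png");s=cv2.imread("pics/scene0.png")
a=cv2.resize(bright(t[130:280,230:470]),None,fx=3.2,fy=3.2,interpolation=cv2.INTER_CUBIC)
cv2.imwrite("pics/c1.png",a)
b=cv2.resize(bright(s[110:320,200:400],.7),None,fx=2.8,fy=2.8,interpolation=cv2.INTER_CUBIC);cv2.imwrite("pics/c2.png",b)
E
```

```text
(no output)
```

View pics/c1.png

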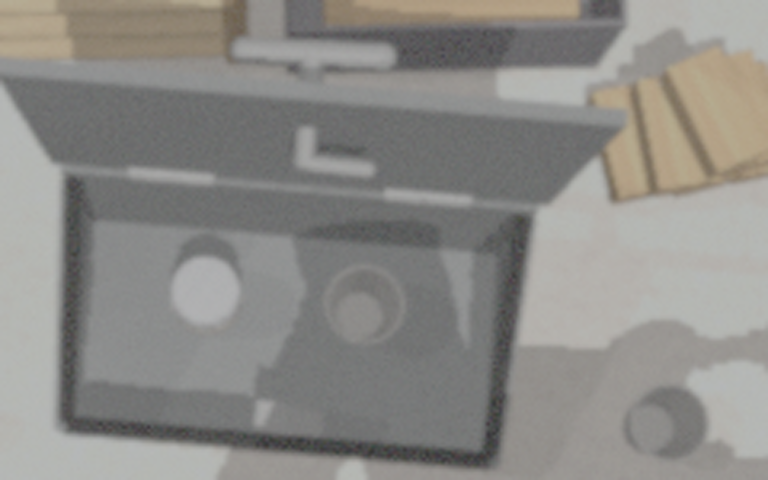

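View pics/c2.png

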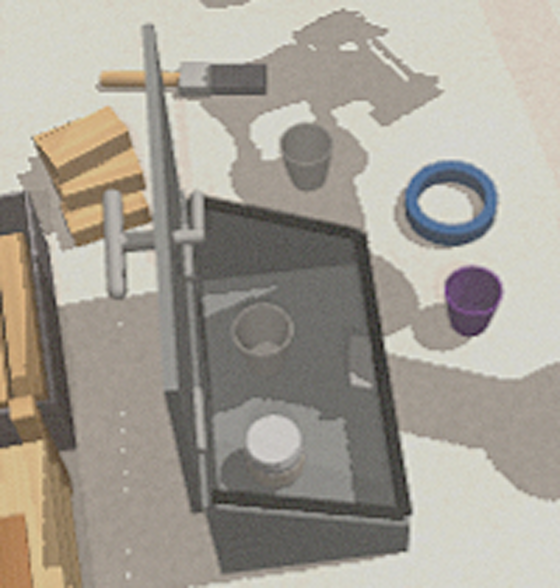

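Enlarged, the loose pot's rim centres at c1 (667,423) and c2 (307,144). The nest pot's rim centres at c1 (364,305) and c2 (263,329). The chest front corners are at c1 (62,430) and (495,465), and the hinge line's ends at c1 (55,166) and (545,205).

```bash
python3 - <<'E'
from h import *
pt,ps=bot.camera_params("top"),bot.camera_params("scene")
A=lambda q:np.array(q)/3.2+[230,130]-.35
B=lambda q:np.array(q)/2.8+[200,110]-.32
def tri(a,b):
    c1,d1=rays(pt,[a]);c2,d2=rays(ps,[b]);d1,d2=d1[0],d2[0]
    k=np.linalg.lstsq(np.c_[d1,-d2],c2-c1,rcond=None)[0];p,q=c1+k[0]*d1,c2+k[1]*d2
    return (p+q)/2,np.linalg.norm(p-q)
for n,a,b,z in(("loose",(667,423),(307,144),60),("nest",(364,305),(263,329),66),("tin",(206,291),(274,440),64)):
    print(n,onz(pt,[A(a)],z).round(1),onz(ps,[B(b)],z).round(1),tri(A(a),B(b)))
print("rimdiam",onz(pt,[A((626,423)),A((708,423))],60)[:,1], onz(pt,[A((323,305)),A((406,305))],66)[:,1])
print("front",onz(pt,A([(62,430),(495,465)]),64).round(1))
print("hinge",onz(pt,A([(65,172),(532,210)]),160).round(1), onz(ps,B([(195,195),(207,510)]),160).round(1))
print("lid top TL,TR",tri(A((5,64)),B((150,28)))if 0 else tri(A((625,112)),B((150,28))),"barends",onz(pt,A([(236,48),(393,56)]),310).round(1))
print("bystanders",onz(pt,[(166,258),(455,168)],90).round(1))
E
```

```text
loose [[ 487.7 -322.5   60. ]] [[ 487.8 -321.6   60. ]] (array([ 487.74172039, -322.81746208,   58.62687617]), np.float64(0.2198802359955671))
nest [[583.1 -93.4  66. ]] [[583.3 -92.6  66. ]] (array([583.30340589, -93.48702014,  64.66340279]), np.float64(0.08623227628196009))
tin [[597.   27.7  64. ]] [[597.6  30.9  64. ]] (array([597.6649799 ,  27.98653109,  58.45867823]), np.float64(0.6850590201576595))
rimdiam [-291.13371523 -353.77924371] [ -61.93446525 -125.63699498]
front [[ 492.5  138.7   64. ]
 [ 458.5 -189.    64. ]]
hinge [[ 667.6  122.3  160. ]
 [ 633.1 -206.6  160. ]] [[ 622.9 -200.9  160. ]
 [ 669.7  130.5  160. ]]
lid top TL,TR (array([ 636.34668867, -216.47585232,  370.22868288]), np.float64(5.763259892845802)) barends [[702.2  -1.7 310. ]
 [695.2 -96.3 310. ]]
bystanders [[ 509.2  331.1   90. ]
 [ 714.  -368.4   90. ]]
```

Both views agree: the loose pot is at (488,-322), the nest pot at (583,-93) and the chest yaw is about -0.103. The nest pot lies 64 mm in front of the back face and 57 mm to the side, which fits the task text. Next I'll move above the loose pot with the tool turned to the chest's yaw.

```bash
python3 -m pendant '[[[0.937,0.534,-0.31],[0,0,-0.423],1],[[0.937,0.534,-0.31],[0,0,-0.423],1],[[0.937,0.534,-0.31],[0,0,-0.423],1],[[0.937,0.534,-0.31],[0,0,-0.423],1],[[0.937,0.534,-0.31],[0,0,-0.423],1],[[0.937,0.534,-0.31],[0,0,-0.423],1],[[0.937,0.534,-0.31],[0,0,-0.423],1],[[0.937,0.534,-0.31],[0,0,-0.423],1],[[0.937,0.534,-0.31],[0,0,-0.423],1],[[0.937,0.534,-0.31],[0,0,-0.423],1]]'
python3 - <<'E'
from h import *
o=bot.get_obs();print(o["tool_pos"],o["tcp_rot"],o["joint_positions"])
p=bot.camera_params("wrist");im=bot.capture("wrist");cv2.imwrite("pics/w1.png",im)
T=np.array(p["camera_from_world"]);print("cam",-T[:3,:3].T@T[:3,3],"fwd",T[2,:3],"fovy",p["fovy"])
print(proj(p,[(487.7,-322,60),(487.7,-322,4)]))
E
```

```text
time: 0.93
tool_pos: [489.0, -321.2, 149.9]
tcp_rot: [-3.141, 0.001, -0.105]
contact_force: [0.4, -0.2, 0.5]
grip_width: 91.7
finger_force: 0.0
[ 488.9721803  -321.16899955  149.87495717] [-3.14120499e+00  7.41499479e-04 -1.05278842e-01] [-7.12072649e-01  5.36446109e-01  1.48452049e+00 -1.15877969e-04
  1.12145625e+00  9.64053041e-01]
cam [ 557.46557229 -328.64920994  292.42445721] fwd [-0.25990509  0.02753711 -0.96524145] fovy 68.34118605256235
[[319.84082714 252.62621259]
 [319.65459413 233.35689208]]
```

View pics/w1.png

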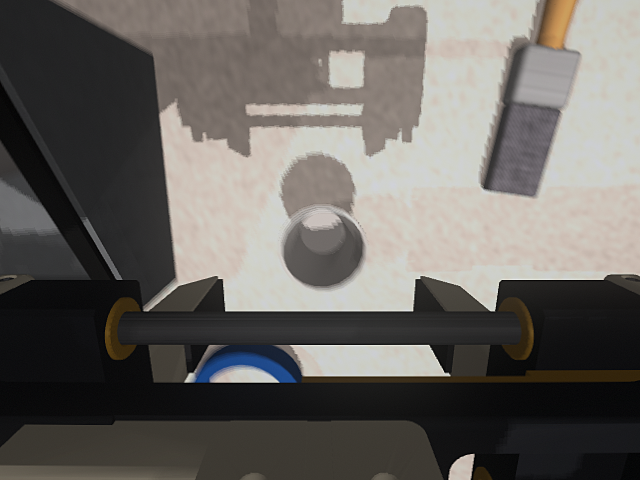

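The wrist view shows the pot rim centred near (323,246). The wrist camera hangs 69 mm off on the +x side of the tool, which would point at the lid, so I'll turn the tool half a turn while here.

```bash
python3 - <<'E'
from h import *
p=bot.camera_params("wrist");print(onz(p,[(323,246),(282.5,246),(364,246)],60))
E
python3 -m pendant '[[[0,0,0],[0,0,1],1],[[0,0,0],[0,0,1],1],[[0,0,0],[0,0,1],1],[[0,0,0],[0,0,1],1],[[0,0,0],[0,0,1],1],[[0,0,0],[0,0,1],1],[[0,0,0],[0,0,1],1],[[0,0,0],[0,0,1],1],[[0,0,0],[0,0,1],1],[[0,0,0],[0,0,1],1]]' >/dev/null
python3 -m pendant '[[[0,0,0],[0,0,1],1],[[0,0,0],[0,0,1],1],[[0,0,0],[0,0,1],1],[[0,0,0],[0,0,1],1],[[0,0,0],[0,0,1],1],[[0,0,0],[0,0,1],1],[[0,0,0],[0,0,1],1],[[0,0,0],[0,0,1],1],[[0,0,0],[0,0,1],1],[[0,0,0],[0,0,1],1]]' >/dev/null
python3 -m pendant '[[[0,0,0],[0,0,1],1],[[0,0,0],[0,0,1],1],[[0,0,0],[0,0,1],1],[[0,0,0],[0,0,1],1],[[0,0,0],[0,0,1],1],[[0,0,0],[0,0,1],1],[[0,0,0],[0,0,0.18],1],[[0,0,0],[0,0,0],1],[[0,0,0],[0,0,0],1],[[0,0,0],[0,0,0],1]]'
python3 - <<'E'
from h import *
p=bot.camera_params("wrist");im=bot.capture("wrist");cv2.imwrite("pics/w2.png",im)
print(proj(p,[(490,-323,60)]),bot.get_obs()["joint_positions"])
E
```

```text
[[ 496.48495014 -320.85820503   60.        ]
 [ 499.35153468 -293.56529128   60.        ]
 [ 493.58444768 -348.46891467   60.        ]]
time: 3.48
tool_pos: [487.8, -322.4, 150.6]
tcp_rot: [3.141, -0.0, 3.036]
contact_force: [0.4, 0.1, 1.1]
grip_width: 92.2
finger_force: 0.0
[[318.48542869 257.17785865]] [-7.15031148e-01  5.34768778e-01  1.48506032e+00  6.84000203e-05
  1.12199642e+00 -2.18123241e+00]
```

View pics/w2.png

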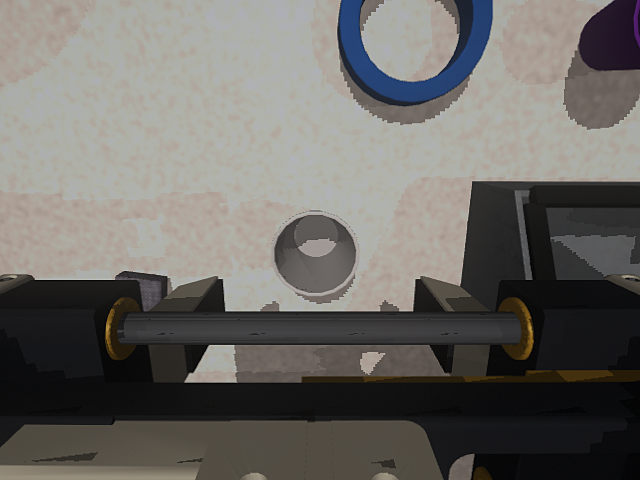

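The rim is now at (316,254) in the wrist view. I'll compare it with the first wrist view, since the half turn cancels the camera's mounting error.

```bash
python3 - <<'E'
from h import *
p=bot.camera_params("wrist");print({k:v for k,v in p.items() if k!="camera_from_world"})
im=cv2.imread("pics/w2.png")
for z in(60,34):print(z,onz(p,[(316,254),(273,252),(359,252)],z).round(1))
pt,ps=bot.camera_params("top"),bot.camera_params("scene")
# fit rim from fresh top view, no arm shadow
for n in("top","scene"):
    im=bot.capture(n);cv2.imwrite(f"pics/{n}1.png",im)
E
```

```text
{'fovy': 68.34118605256235, 'cx': 318.7701673842389, 'cy': 242.57934294511384, 'distortion': array([-0.00834425,  0.        ,  0.        ,  0.        ,  0.        ])}
60 [[ 487.6 -324.5   60. ]
 [ 483.1 -353.8   60. ]
 [ 489.2 -294.9   60. ]]
34 [[ 495.4 -325.5   34. ]
 [ 490.4 -358.1   34. ]
 [ 497.3 -292.6   34. ]]
```

```bash
python3 -m pendant '[[[0.07,0,-0.57],[0,0,0],1],[[0,0,-0.57],[0,0,0],1],[[0,0,-0.57],[0,0,0],1],[[0,0,-0.57],[0,0,0],1],[[0,0,-0.57],[0,0,0],1],[[0,0,0],[0,0,0],-0.2],[[0,0,0],[0,0,0],-0.2],[[0,0,0],[0,0,0],-0.2],[[0,0,0],[0,0,0],-0.2],[[0,0,0],[0,0,0],-0.2]]'
python3 -m pendant '[[[0,0,0],[0,0,0],-0.2],[[0,0,0],[0,0,0],-0.2],[[0,0,0.2],[0,0,0],-0.2],[[0,0,0.6],[0,0,0],-0.2],[[0,0,1],[0,0,0],-0.2],[[0,0,1],[0,0,0],-0.2],[[0,0,1],[0,0,0],-0.2],[[0,0,1],[0,0,0],-0.2],[[0,0,0],[0,0,0],-0.2],[[0,0,0],[0,0,0],-0.2]]'
python3 - <<'E'
from h import *
im=bot.capture("wrist");s=bot.capture("scene")
a=cv2.resize(im,(400,300));c=s[60:260,200:440];c=cv2.resize(c,(400,333))
cv2.imwrite("pics/g1.png",np.vstack([a,bright(c,.7)])[:600])
E
```

```text
time: 4.47
tool_pos: [490.6, -323.0, 66.5]
tcp_rot: [-3.14, 0.002, 3.039]
contact_force: [-0.2, -1.2, -0.1]
grip_width: 63.4
finger_force: 0.3
time: 5.3
tool_pos: [490.5, -322.6, 211.3]
tcp_rot: [-3.14, 0.003, 3.039]
contact_force: [-0.4, 0.5, -1.4]
grip_width: 59.7
finger_force: 30.0
```

View pics/g1.png

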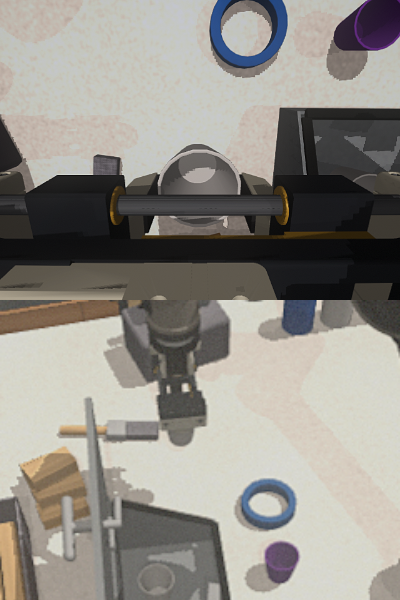

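The pot is held (30 N, 59.7 mm) and clear of the table. The differential top-view measure puts the TCP target over the nest pot at about (586,-93.6).

```bash
python3 -m pendant '[[[0.318,0.763,0],[0,0,0],-0.2],[[0.318,0.763,0],[0,0,0],-0.2],[[0.318,0.763,0],[0,0,0],-0.2],[[0.318,0.763,0],[0,0,0],-0.2],[[0.318,0.763,0],[0,0,0],-0.2],[[0.318,0.763,0],[0,0,0],-0.2],[[0.318,0.763,0],[0,0,0],-0.2],[[0.318,0.763,0],[0,0,0],-0.2],[[0.318,0.763,0],[0,0,0],-0.2],[[0.318,0.763,0],[0,0,0],-0.2]]'
python3 -m pendant '[[[0,0,0],[0,0,0],-0.2],[[0,0,0],[0,0,0],-0.2],[[0,0,-0.4],[0,0,0],-0.2],[[0,0,-0.4],[0,0,0],-0.2],[[0,0,-0.4],[0,0,0],-0.2],[[0,0,-0.4],[0,0,0],-0.2],[[0,0,-0.4],[0,0,0],-0.2],[[0,0,-0.2],[0,0,0],-0.2],[[0,0,0],[0,0,0],-0.2],[[0,0,0],[0,0,0],-0.2]]'
python3 - <<'E'
from h import *
im=bot.capture("wrist");t=bot.capture("scene")
c=cv2.resize(t[160:310,220:370],(600,600),interpolation=cv2.INTER_CUBIC)
cv2.imwrite("pics/g2.png",np.hstack([cv2.resize(bright(im[60:400,220:420],.7),(200,340)).repeat(1,0) if 0 else cv2.copyMakeBorder(bright(im[60:400,220:420],.6),0,260,0,0,cv2.BORDER_CONSTANT),bright(c,.6)]))
cv2.imwrite("pics/g2w.png",im);cv2.imwrite("pics/g2s.png",t)
E
```

```text
time: 6.23
tool_pos: [584.8, -92.0, 207.2]
tcp_rot: [3.141, -0.004, 3.039]
contact_force: [0.3, 0.6, -1.4]
grip_width: 59.7
finger_force: 30.0
time: 7.07
tool_pos: [585.0, -94.1, 142.8]
tcp_rot: [3.141, -0.001, 3.038]
contact_force: [0.1, -0.5, 0.3]
grip_width: 59.9
finger_force: 30.0
```

View pics/g2.png

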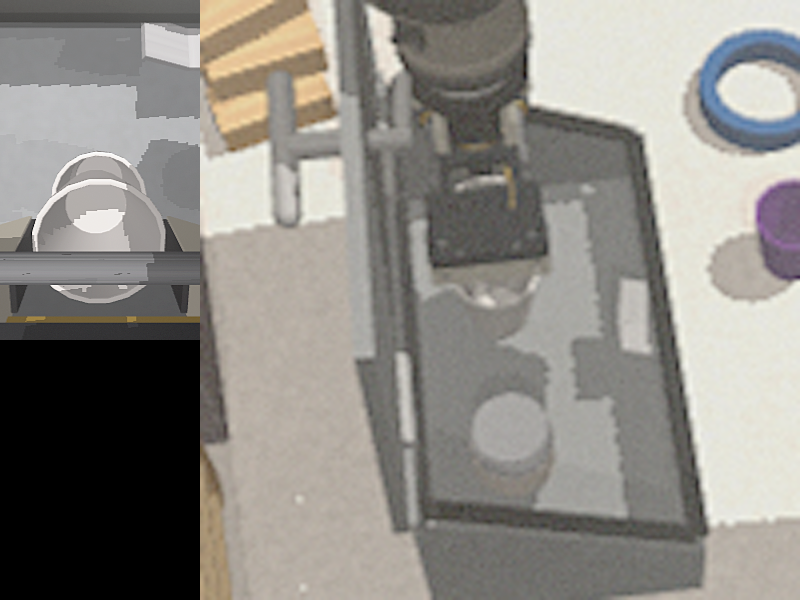

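The wrist view shows the nest pot's rim just behind the held pot's rim, laterally in line at columns 317 and 319. The near rim edges at rows 212 and 240 will give the x offset.

```bash
python3 - <<'E'
from h import *
p=bot.camera_params("wrist");o=bot.get_obs();print(o["tool_pos"])
print("lower edge",onz(p,[(317,212)],66),"upper edge",onz(p,[(319,240)],136.3),"far upper",onz(p,[(316,361)],136.3), "lr", onz(p,[(253,300),(386,300)],136.3))
E
```

```text
[585.63995571 -93.91966206 143.80498437]
lower edge [[554.17268091 -92.01625604  66.        ]] upper edge [[554.15268252 -90.7637724  136.3       ]] far upper [[614.19920089 -98.41876408 136.3       ]] lr [[ 579.41800524 -123.89789979  136.3       ]
 [ 585.69878424  -63.03334407  136.3       ]]
```

The near edges agree to 0.1 mm in x and about 1 mm in y, so the pots are aligned. I'll descend gently now.

```bash
python3 -m pendant '[[[0,0,-0.2],[0,0,0],-0.2],[[0,0,-0.2],[0,0,0],-0.2],[[0,0,-0.2],[0,0,0],-0.2],[[0,0,-0.2],[0,0,0],-0.2],[[0,0,-0.2],[0,0,0],-0.2],[[0,0,-0.15],[0,0,0],-0.2],[[0,0,-0.1],[0,0,0],-0.2],[[0,0,0],[0,0,0],-0.2],[[0,0,0],[0,0,0],-0.2],[[0,0,0],[0,0,0],-0.2]]'
```

```text
time: 8.0
tool_pos: [585.6, -93.4, 105.9]
tcp_rot: [3.142, 0.0, 3.039]
contact_force: [-0.3, -0.3, 0.2]
grip_width: 59.4
finger_force: 30.0
```

```bash
python3 -m pendant '[[[0,0,-0.05],[0,0,0],-0.2],[[0,0,-0.05],[0,0,0],-0.2],[[0,0,-0.05],[0,0,0],-0.2],[[0,0,-0.05],[0,0,0],-0.2],[[0,0,0],[0,0,0],-0.2],[[0,0,0],[0,0,0],-0.2],[[0,0,0],[0,0,0],-0.2],[[0,0,0],[0,0,0],-0.2],[[0,0,0],[0,0,0],-0.2],[[0,0,0],[0,0,0],-0.2]]'
```

```text
time: 8.83
tool_pos: [585.4, -93.5, 99.7]
tcp_rot: [3.141, 0.0, 3.039]
contact_force: [-0.2, 0.7, -1.4]
grip_width: 59.7
finger_force: 30.0
```

```bash
python3 -m pendant '[[[0,0,-0.05],[0,0,0],-0.2],[[0,0,-0.05],[0,0,0],-0.2],[[0,0,-0.05],[0,0,0],-0.2],[[0,0,0],[0,0,0],-0.2],[[0,0,0],[0,0,0],-0.2],[[0,0,0],[0,0,0],-0.2],[[0,0,0],[0,0,0],-0.2],[[0,0,0],[0,0,0],-0.2],[[0,0,0],[0,0,0],-0.2],[[0,0,0],[0,0,0],-0.2]]'
```

```text
time: 9.67
tool_pos: [586.2, -93.4, 97.1]
tcp_rot: [3.141, 0.003, 3.039]
contact_force: [-1.9, 1.5, 11.1]
grip_width: 59.2
finger_force: 30.0
```

There is 11 N of push at TCP z 97, which puts the mid-points about 24 mm apart, inside the 20–27 mm range. I'll release, rise and check.

```bash
python3 -m pendant '[[[0,0,0],[0,0,0],0.2],[[0,0,0],[0,0,0],0.6],[[0,0,0],[0,0,0],1],[[0,0,0],[0,0,0],1],[[0,0,0],[0,0,0],1],[[0,0,0],[0,0,0],1],[[0,0,0.1],[0,0,0],1],[[0,0,0.3],[0,0,0],1],[[0,0,0.6],[0,0,0],1],[[0,0,1],[0,0,0],1]]'
python3 -m pendant '[[[0,0,1],[0,0,0],1],[[0,0,1],[0,0,0],1],[[0,0,1],[0,0,0],1],[[-0.3,0,1],[0,0,0],1],[[-0.3,0,1],[0,0,0],1],[[-0.3,0,1],[0,0,0],1],[[-0.3,0,1],[0,0,0],1],[[0,0,1],[0,0,0],1],[[0,0,1],[0,0,0],1],[[0,0,1],[0,0,0],1]]'
python3 - <<'E'
from h import *
pw=bot.camera_params("wrist");im=bot.capture("wrist");t=bot.capture("top");s=bot.capture("scene")
cv2.imwrite("pics/t3.png",t);cv2.imwrite("pics/s3.png",s);cv2.imwrite("pics/w3.png",im)
a=cv2.resize(bright(s[100:300,200:400],.7),(440,440),interpolation=cv2.INTER_CUBIC)
b=cv2.resize(bright(im,.7),(360,270))
cc=cv2.resize(bright(t[120:280,220:440],.5),(360,262))
cv2.imwrite("pics/v3.png",np.hstack([cv2.copyMakeBorder(a,0,92,0,0,0),np.vstack([b,cc])]))
print(proj(pw,[(583,-93,66),(583,-93,90)]))
E
```

```text
time: 10.5
tool_pos: [584.2, -93.3, 154.0]
tcp_rot: [3.141, -0.005, 3.039]
contact_force: [0.5, 0.5, -0.4]
grip_width: 91.7
finger_force: 0.0
time: 11.33
tool_pos: [548.7, -93.4, 458.2]
tcp_rot: [-3.141, 0.002, 3.039]
contact_force: [0.6, 0.2, 0.5]
grip_width: 91.7
finger_force: 0.0
[[321.59229516 217.67047374]
 [321.70857796 220.82662377]]
```

View pics/v3.png

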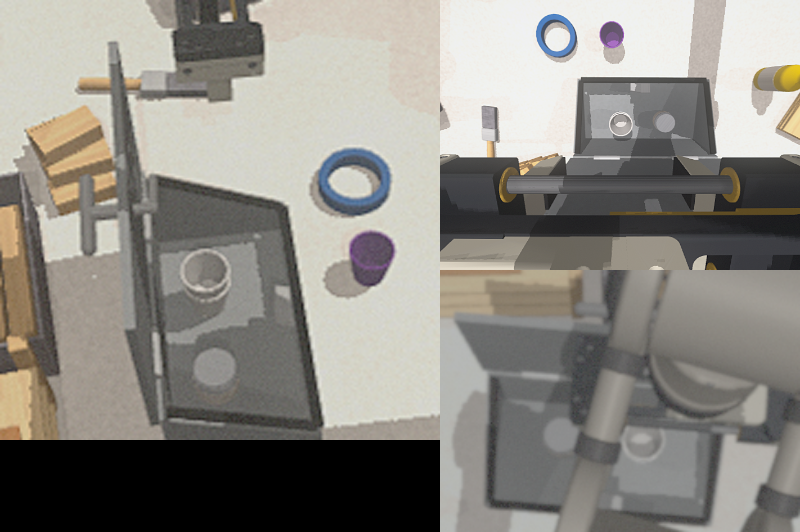

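The pots are nested and upright, the upper rim just above the lower one, seen at scene crop (207,272). Next I close the fingers and go over the lid's edge, down behind it at 120 mm right of its middle, clear of the handle.

```bash
python3 -m pendant '[[[0.69,-0.4,0],[0,0,0],-1],[[0.69,-0.4,0],[0,0,0],-1],[[0.69,-0.4,0],[0,0,0],-1],[[0.69,-0.4,0],[0,0,0],-1],[[0.69,-0.4,0],[0,0,0],-1],[[0.69,-0.4,0],[0,0,0],-1],[[0,0,0],[0,0,0],-1],[[0,0,0],[0,0,0],-1],[[0,0,0],[0,0,0],-1],[[0,0,0],[0,0,0],-1]]'
python3 -m pendant '[[[0,0,-0.5],[0,0,0],-1],[[0,0,-0.5],[0,0,0],-1],[[0,0,-0.5],[0,0,0],-1],[[0,0,-0.5],[0,0,0],-1],[[0,0,-0.5],[0,0,0],-1],[[0,0,-0.5],[0,0,0],-1],[[0,0,-0.5],[0,0,0],-1],[[0,0,-0.2],[0,0,0],-1],[[0,0,0],[0,0,0],-1],[[0,0,0],[0,0,0],-1]]'
```

```text
time: 12.32
tool_pos: [672.4, -164.7, 456.7]
tcp_rot: [-3.142, 0.001, 3.039]
contact_force: [-0.1, -0.2, 0.9]
grip_width: 29.8
finger_force: 0.0
time: 13.15
tool_pos: [672.9, -165.0, 346.1]
tcp_rot: [-3.141, 0.002, 3.039]
contact_force: [0.3, 0.3, 0.5]
grip_width: 0.5
finger_force: 0.0
```

```bash
python3 - <<'E'
from h import *
ex=np.array([.9947,-.103,0]);ey=np.array([.103,.9947,0]);ez=np.array([0,0,1.])
H=np.array([653,-43,160.]);r,w=167,10
def C(t):
    n=10+w*abs(np.cos(t));return H-120*ey+ex*(-r*np.sin(t)+n*np.cos(t))+ez*(r*np.cos(t)+n*np.sin(t)+17)
th=np.r_[0,np.linspace(.07,2.04,28)]
P=np.array([C(t) for t in th]);o=bot.get_obs()["tool_pos"]
print(((P[0]-o)/30).round(2));D=np.diff(P,axis=0)/30
for t,d,p in zip(th[1:],D,P[1:]):print(round(t,2),d.round(2),p.round(0))
E
```

```text
[-0.41  0.02 -0.07]
0.07 [-0.39  0.04  0.03] [ 649. -163.  345.]
0.14 [-0.41  0.04  0.  ] [ 637. -162.  345.]
0.22 [-0.41  0.04 -0.03] [ 624. -161.  344.]
0.29 [-0.41  0.04 -0.06] [ 612. -159.  343.]
0.36 [-0.41  0.04 -0.09] [ 600. -158.  340.]
0.43 [-0.4   0.04 -0.12] [ 588. -157.  336.]
0.51 [-0.39  0.04 -0.15] [ 576. -156.  332.]
0.58 [-0.38  0.04 -0.18] [ 565. -155.  327.]
0.65 [-0.37  0.04 -0.21] [ 554. -153.  320.]
0.73 [-0.35  0.04 -0.24] [ 543. -152.  313.]
0.8 [-0.33  0.03 -0.26] [ 533. -151.  306.]
0.87 [-0.31  0.03 -0.29] [ 524. -150.  297.]
0.95 [-0.29  0.03 -0.31] [ 515. -149.  288.]
1.02 [-0.27  0.03 -0.33] [ 507. -149.  278.]
1.09 [-0.24  0.02 -0.35] [ 500. -148.  267.]
1.16 [-0.21  0.02 -0.37] [ 494. -147.  256.]
1.24 [-0.18  0.02 -0.39] [ 488. -147.  244.]
1.31 [-0.15  0.02 -0.4 ] [ 483. -146.  232.]
1.38 [-0.12  0.01 -0.41] [ 480. -146.  220.]
1.46 [-0.09  0.01 -0.42] [ 477. -145.  207.]
1.53 [-0.06  0.01 -0.43] [ 475. -145.  194.]
1.6 [-0.03  0.   -0.41] [ 474. -145.  182.]
1.68 [ 0.   -0.   -0.38] [ 474. -145.  171.]
1.75 [ 0.03 -0.   -0.38] [ 475. -145.  159.]
1.82 [ 0.05 -0.01 -0.38] [ 477. -145.  148.]
1.89 [ 0.08 -0.01 -0.38] [ 479. -146.  136.]
1.97 [ 0.1  -0.01 -0.37] [ 482. -146.  125.]
2.04 [ 0.13 -0.01 -0.36] [ 486. -146.  114.]
```

```bash
python3 -m pendant '[[[-0.41,0.02,-0.07],[0,0,0],-1],[[-0.39,0.04,0.03],[0,0,0],-1],[[-0.41,0.04,0],[0,0,0],-1],[[-0.41,0.04,-0.03],[0,0,0],-1],[[-0.41,0.04,-0.06],[0,0,0],-1],[[-0.41,0.04,-0.09],[0,0,0],-1],[[-0.4,0.04,-0.12],[0,0,0],-1],[[-0.39,0.04,-0.15],[0,0,0],-1],[[-0.38,0.04,-0.18],[0,0,0],-1],[[-0.37,0.04,-0.21],[0,0,0],-1]]'
```

```text
time: 13.98
tool_pos: [554.2, -154.1, 319.9]
tcp_rot: [-3.14, 0.005, 3.039]
contact_force: [1.5, -0.1, -0.5]
grip_width: 0.5
finger_force: 0.4
```

```bash
python3 -m pendant '[[[-0.35,0.04,-0.24],[0,0,0],-1],[[-0.33,0.03,-0.26],[0,0,0],-1],[[-0.31,0.03,-0.29],[0,0,0],-1],[[-0.29,0.03,-0.31],[0,0,0],-1],[[-0.27,0.03,-0.33],[0,0,0],-1],[[-0.24,0.02,-0.35],[0,0,0],-1],[[-0.21,0.02,-0.37],[0,0,0],-1],[[-0.18,0.02,-0.39],[0,0,0],-1],[[-0.15,0.02,-0.4],[0,0,0],-1],[[-0.12,0.01,-0.41],[0,0,0],-1]]'
```

```text
time: 14.82
tool_pos: [481.0, -146.8, 218.7]
tcp_rot: [-3.14, 0.003, 3.039]
contact_force: [-0.1, -0.4, -0.2]
grip_width: 0.2
finger_force: 0.0
```

```bash
python3 -m pendant '[[[-0.09,0.01,-0.42],[0,0,0],-1],[[-0.06,0.01,-0.43],[0,0,0],-1],[[-0.03,0,-0.41],[0,0,0],-1],[[0,0,-0.38],[0,0,0],-1],[[0.03,0,-0.38],[0,0,0],-1],[[0.05,-0.01,-0.38],[0,0,0],-1],[[0.08,-0.01,-0.38],[0,0,0],-1],[[0.1,-0.01,-0.3],[0,0,0],-1],[[0.05,-0.01,-0.2],[0,0,0],-1],[[0,0,0],[0,0,0],-1]]'
```

```text
time: 15.65
tool_pos: [484.8, -147.2, 118.6]
tcp_rot: [3.141, -0.0, 3.039]
contact_force: [-0.8, 0.6, 0.3]
grip_width: 0.6
finger_force: 0.0
```

```bash
python3 -m pendant '[[[0.03,0,-0.08],[0,0,0],-1],[[0.03,0,-0.08],[0,0,0],-1],[[0,0,-0.05],[0,0,0],-1],[[0,0,-0.05],[0,0,0],-1],[[0,0,0],[0,0,0],-1],[[0,0,0],[0,0,0],-1],[[0,0,0],[0,0,0],-1],[[0,0,0],[0,0,0],-1],[[0,0,0],[0,0,0],-1],[[0,0,0],[0,0,0],-1]]'
python3 - <<'E'
from h import *
for n in("scene","top"):cv2.imwrite(f"pics/{n}4.png",bot.capture(n))
E
```

```text
time: 16.48
tool_pos: [487.6, -147.5, 112.6]
tcp_rot: [-3.141, 0.004, 3.039]
contact_force: [0.6, 1.6, 7.1]
grip_width: 0.7
finger_force: 2.9
```

```bash
python3 -m pendant '[[[0,0,-0.07],[0,0,0],-1],[[0,0,0],[0,0,0],-1],[[0,0,0],[0,0,0],-1],[[0,0,0],[0,0,0],-1],[[0,0,0.2],[0,0,0],-1],[[0,0,0.7],[0,0,0],-1],[[0,0,1],[0,0,0],-1],[[-0.2,0,1],[0,0,0],-1],[[-0.2,0,1],[0,0,0],0.3],[[-0.2,0,1],[0,0,0],0.3]]'
python3 -m pendant '[[[-0.9,0,0.8],[0,0,0],0],[[-0.9,0,0.8],[0,0,0],0],[[-0.9,0,0.5],[0,0,0],0],[[-0.9,0,0],[0,0,0],0],[[0,0,0],[0,0,0],0],[[0,0,0],[0,0,0],0],[[0,0,0],[0,0,0],0],[[0,0,0],[0,0,0],0],[[0,0,0],[0,0,0],0],[[0,0,0],[0,0,0],0]]'
python3 - <<'E'
from h import *
t=bot.capture("top");s=bot.capture("scene");w=bot.capture("wrist");cv2.imwrite("pics/t5.png",t);cv2.imwrite("pics/s5.png",s);cv2.imwrite("pics/w5.png",w)
a=cv2.resize(bright(s[130:330,200:370],.7),(510,600),interpolation=cv2.INTER_CUBIC)
b=cv2.resize(bright(t[130:290,230:410],.5),(290,258),interpolation=cv2.INTER_CUBIC)
c=cv2.resize(bright(w,.7),(290,218))
cv2.imwrite("pics/v5.png",np.hstack([a,cv2.copyMakeBorder(np.vstack([b,c]),0,124,0,0,0)]))
E
```

```text
time: 17.42
tool_pos: [467.8, -147.0, 257.7]
tcp_rot: [3.142, -0.0, 3.039]
contact_force: [1.0, -0.7, -0.2]
grip_width: 9.5
finger_force: 0.0
time: 18.25
tool_pos: [360.9, -147.1, 318.6]
tcp_rot: [3.141, -0.001, 3.039]
contact_force: [0.9, 0.3, 0.2]
grip_width: 45.9
finger_force: 0.0
```

View pics/v5.png

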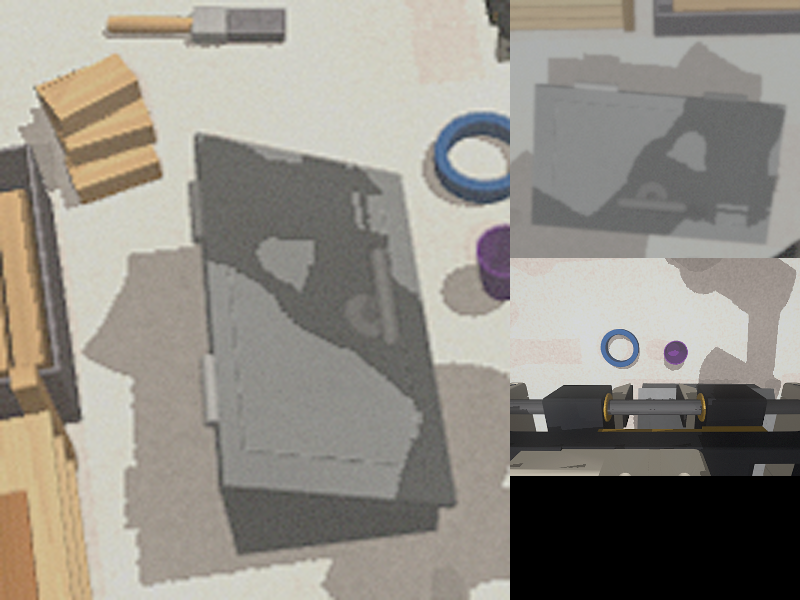

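The lid is down. The T-bar runs from crop (378,250) to (391,340) in the scene and from (618,202) to (686,207) in the top view. I'll triangulate it against the model's (499,-27,131).

```bash
python3 - <<'E'
from h import *
pt,ps=bot.camera_params("top"),bot.camera_params("scene")
A=lambda q:np.array(q)/(290/180)+[230,130]-.2
B=lambda q:np.array(q)/3+[200,130]-.33
def tri(a,b):
    c1,d1=rays(pt,[a]);c2,d2=rays(ps,[b]);d1,d2=d1[0],d2[0]
    k=np.linalg.lstsq(np.c_[d1,-d2],c2-c1,rcond=None)[0];p,q=c1+k[0]*d1,c2+k[1]*d2
    return ((p+q)/2).round(1),np.linalg.norm(p-q).round(2)
print("L",tri(A((108,202)),B((391,340))),"R",tri(A((176,207)),B((378,250))),"M",tri(A((142,204.5)),B((384.5,295))))
print(onz(pt,[A((142,204.5))],131),onz(ps,[B((384.5,295))],131))
print("lid front corners",tri(A((22,223)),B((455,505))),tri(A((258,243)),B((400,173))))
E
```

```text
L (array([505.2,  19.9, 135.4]), np.float64(1.19)) R (array([495.1, -75.5, 131.7]), np.float64(1.41)) M (array([500.2, -27.7, 132.1]), np.float64(0.36))
[[500.46114057 -27.79325003 131.        ]] [[499.87268576 -28.27444474 131.        ]]
lid front corners (array([482.1, 151.9,  67.1]), np.float64(0.65)) (array([ 443.4, -200.8,   67.8]), np.float64(2.26))
```

The bar centre is (500,-28,131.5), within 2 mm of the model. I'll turn the tool by -90°, then tilt it 28° about the hinge direction so that it points along the stem, stopping 70 mm out from the bar's right part.

```bash
python3 -m pendant '[[[0.26,0.26,-0.2],[0,0,-1],0],[[0.26,0.26,-0.2],[0,0,-1],0],[[0.26,0.26,-0.2],[0,0,-1],0],[[0.26,0.26,-0.2],[0,0,-1],0],[[0.26,0.26,-0.2],[0,0,-1],0],[[0.26,0.26,-0.2],[0,0,-1],0],[[0.26,0.26,-0.2],[0,0,-1],0],[[0.26,0.26,-0.2],[0,0,-1],0],[[0.26,0.26,-0.2],[0,0,-1],0],[[0.26,0.26,-0.2],[0,0,-1],0]]'
python3 -m pendant '[[[0,0,0],[0,0,-1],0],[[0,0,0],[0,0,-1],0],[[0,0,0],[0,0,-1],0],[[0,0,0],[0,0,-0.09],0],[[0,0,0],[-0.1,-0.97,0],0],[[0,0,0],[-0.1,-0.97,0],0],[[0,0,0],[-0.1,-0.97,0],0],[[0,0,0],[-0.1,-0.97,0],0],[[0,0,0],[-0.02,-0.18,0],0],[[0,0,0],[0,0,0],0]]'
cat > st.py <<'E'
from h import *
from scipy.spatial.transform import Rotation as Ro
ex=np.array([.9947,-.103,0]);ey=np.array([.103,.9947,0]);ez=np.array([0,0,1.]);a=np.radians(28)
n=-np.sin(a)*ex+np.cos(a)*ez;u=np.cos(a)*ex+np.sin(a)*ez;M=np.array([500,-27.9,131.5])
o=bot.get_obs();P=o["tool_pos"];R=Ro.from_euler("xyz",o["tcp_rot"])
def goal(turn,back,rad=32):  # gripping at radius, handle turned by 'turn'
    c,s=np.cos(turn),np.sin(turn)
    y=u*c+ (-ey)*-s; x=np.cross(y,-n)
    p=M+rad*(-ey*c-u*s)+back*n
    return p,Ro.from_matrix(np.c_[x,y,-n])
def delta(p,Rg,P=P,R=R):return ((p-P)/30).round(2),((Rg*R.inv()).as_rotvec()/.12).round(2)
if __name__=="__main__":
    print(P.round(1),o["joint_positions"].round(2),o["contact_force"].round(1),o["grip_width"])
    print("pre70",delta(*goal(0,70)),"bar",delta(*goal(0,0)))
E
python3 st.py
```

```text
time: 19.23
tool_pos: [438.9, -68.7, 258.6]
tcp_rot: [-3.141, -0.0, 1.833]
contact_force: [0.3, -1.1, 0.0]
grip_width: 45.9
finger_force: 0.0
time: 20.07
tool_pos: [436.8, -68.8, 258.5]
tcp_rot: [2.652, 0.001, 1.47]
contact_force: [0.3, 0.7, 0.0]
grip_width: 45.9
finger_force: 0.0
[436.8 -68.8 258.5] [-0.44 -0.06  2.08  0.25  0.68 -0.5 ] [0.3 0.7 0. ] 45.89345940020753
pre70 (array([ 0.91,  0.41, -2.17]), array([ 0.01,  0.01, -0.02])) bar (array([ 2.  ,  0.3 , -4.23]), array([ 0.01,  0.01, -0.02]))
```

```bash
sed -i 's/y=u\*c+ (-ey)\*-s/y=u*c-ey*s/' st.py
python3 -m pendant '[[[0.23,0.1,-0.54],[0,0,0],0],[[0.23,0.1,-0.54],[0,0,0],0],[[0.23,0.1,-0.54],[0,0,0],0],[[0.22,0.11,-0.55],[0,0,0],0],[[0.22,-0.02,-0.41],[0,0,0],0],[[0.22,-0.02,-0.41],[0,0,0],0],[[0.22,-0.02,-0.41],[0,0,0],0],[[0.22,-0.02,-0.41],[0,0,0],0],[[0.21,-0.03,-0.42],[0,0,0],0],[[0,0,0],[0,0,0],0]]'
python3 st.py
```

```text
time: 20.9
tool_pos: [499.3, -60.2, 131.3]
tcp_rot: [2.657, -0.001, 1.471]
contact_force: [-1.2, -0.1, -0.0]
grip_width: 46.0
finger_force: 0.0
[499.3 -60.2 131.3] [-0.34  0.27  2.14  0.41  0.28 -0.61] [-1.2 -0.1 -0. ] 45.97318239515498
pre70 (array([-1.18,  0.13,  2.07]), array([-0.01, -0.04, -0.03])) bar (array([-0.09,  0.02,  0.01]), array([-0.01, -0.04, -0.03]))
```

Joint 5 is at its limit at this end of the bar. I'll slide along the bar with the fingers astride it and the stem to the left end, whose arc goes away from the robot, and ease the tilt by 0.1 rad.

```bash
python3 -m pendant '[[[0.02,0.36,0],[0.02,0.16,0],0],[[0.02,0.36,0],[0.02,0.16,0],0],[[0.02,0.36,0],[0.02,0.16,0],0],[[0.02,0.36,0],[0.02,0.16,0],0],[[0.02,0.36,0],[0.02,0.16,0],0],[[0.02,0.34,0],[0,0,0],0],[[0,0,0],[0,0,0],0],[[0,0,0],[0,0,0],0],[[0,0,0],[0,0,0],0],[[0,0,0],[0,0,0],0]]'
cat >> st.py <<'E'
    for t in (0,.5,1.0,1.6):print(t,"left goal",goal(t,0,-32)[0].round(1))
    print(delta(*goal(0,0,-32)))
E
python3 st.py
```

```text
time: 21.73
tool_pos: [502.3, 3.2, 133.4]
tcp_rot: [2.75, -0.002, 1.468]
contact_force: [-0.0, 0.3, -0.1]
grip_width: 46.0
finger_force: 0.0
[502.3   3.2 133.4] [-0.16  0.28  2.06  0.06  0.41 -0.11] [-0.   0.3 -0.1] 45.980782588229964
pre70 (array([-1.27, -1.98,  2.  ]), array([-0.1, -0.8, -0. ])) bar (array([-0.18, -2.1 , -0.06]), array([-0.1, -0.8, -0. ]))
0 left goal [503.3   3.9 131.5]
0.5 left goal [516.4  -1.4 138.7]
1.0 left goal [525.4 -13.2 144.1]
1.6 left goal [528.  -31.7 146.5]
(array([ 0.03,  0.03, -0.06]), array([-0.1, -0.8, -0. ]))
```

```bash
python3 -m pendant '[[[0,0,0],[0,0,0],-0.8],[[0,0,0],[0,0,0],-0.8],[[0,0,0],[0,0,0],-0.8],[[0,0,0],[0,0,0],-0.8],[[0,0,0],[0,0,0],-0.8],[[0,0,0],[0,0,0],-0.8],[[0,0,0],[0,0,0],-0.8],[[0,0,0],[0,0,0],-0.8],[[0,0,0],[0,0,0],-0.8],[[0,0,0],[0,0,0],-0.8]]'
python3 - <<'E'
from st import *
T=np.arange(0,1.61,.08);drop=lambda t:-2.5*np.clip((t-.5)/1,0,1)
P=np.array([goal(t,drop(t),-32)[0] for t in T])
print((-.08*n/.12).round(2));print((np.diff(P,axis=0)/30).round(2).tolist())
E
```

```text
time: 22.57
tool_pos: [503.6, 3.4, 134.1]
tcp_rot: [2.747, -0.002, 1.468]
contact_force: [5.9, -0.4, -0.2]
grip_width: 14.7
finger_force: 30.0
[ 0.31 -0.03 -0.59]
[[0.07, -0.01, 0.04], [0.07, -0.02, 0.04], [0.07, -0.02, 0.04], [0.07, -0.03, 0.04], [0.07, -0.04, 0.04], [0.06, -0.04, 0.04], [0.06, -0.05, 0.03], [0.06, -0.05, 0.03], [0.06, -0.06, 0.03], [0.05, -0.06, 0.02], [0.05, -0.07, 0.02], [0.04, -0.07, 0.02], [0.04, -0.08, 0.02], [0.03, -0.08, 0.01], [0.02, -0.08, 0.01], [0.02, -0.08, 0.01], [0.01, -0.08, 0.0], [0.01, -0.09, 0.0], [0.0, -0.09, -0.0], [-0.01, -0.08, 0.0]]
```

Gripped at 14.7 mm. I'll turn the first half.

```bash
python3 -m pendant '[[[0.07,-0.01,0.04],[0.31,-0.03,-0.59],-0.8],[[0.07,-0.02,0.04],[0.31,-0.03,-0.59],-0.8],[[0.07,-0.02,0.04],[0.31,-0.03,-0.59],-0.8],[[0.07,-0.03,0.04],[0.31,-0.03,-0.59],-0.8],[[0.07,-0.04,0.04],[0.31,-0.03,-0.59],-0.8],[[0.06,-0.04,0.04],[0.31,-0.03,-0.59],-0.8],[[0.06,-0.05,0.03],[0.31,-0.03,-0.59],-0.8],[[0.06,-0.05,0.03],[0.31,-0.03,-0.59],-0.8],[[0.06,-0.06,0.03],[0.31,-0.03,-0.59],-0.8],[[0.05,-0.06,0.02],[0.31,-0.03,-0.59],-0.8]]'
python3 st.py | head -1
```

```text
time: 23.4
tool_pos: [521.9, -7.7, 144.2]
tcp_rot: [2.886, -0.345, 0.725]
contact_force: [0.3, 0.7, 4.7]
grip_width: 14.8
finger_force: 30.1
[521.9  -7.7 144.2] [-0.23  0.28  2.03  0.29  0.44  0.41] [0.3 0.7 4.7] 14.834886919264196
```

```bash
python3 -m pendant '[[[0.05,-0.07,0.02],[0.31,-0.03,-0.59],-0.8],[[0.04,-0.07,0.02],[0.31,-0.03,-0.59],-0.8],[[0.04,-0.08,0.02],[0.31,-0.03,-0.59],-0.8],[[0.03,-0.08,0.01],[0.31,-0.03,-0.59],-0.8],[[0.02,-0.08,0.01],[0.31,-0.03,-0.59],-0.8],[[0.02,-0.08,0.01],[0.31,-0.03,-0.59],-0.8],[[0.01,-0.08,0],[0.31,-0.03,-0.59],-0.8],[[0.01,-0.09,0],[0.31,-0.03,-0.59],-0.8],[[0,-0.09,0],[0.31,-0.03,-0.59],-0.8],[[-0.01,-0.08,0],[0.31,-0.03,-0.59],-0.8]]'
python3 st.py | head -1
```

```text
time: 24.23
tool_pos: [527.2, -30.2, 145.2]
tcp_rot: [-3.024, -0.481, -0.142]
contact_force: [12.8, 15.9, -11.3]
grip_width: 15.0
finger_force: 30.2
[527.2 -30.2 145.2] [-0.32  0.28  2.06  0.54  0.39  0.91] [ 12.8  15.9 -11.3] 15.03296544087125
```

The force shows the handle against its stop. I'll hold, open and back out along the stem.

```bash
python3 -m pendant '[[[0,0,0],[0,0,0],-0.8],[[0,0,0],[0,0,0],-0.8],[[0,0,0],[0,0,0],0],[[0,0,0],[0,0,0],0],[[0,0,0],[0,0,0],0.2],[[0,0,0],[0,0,0],0.2],[[-0.2,0.02,0.4],[0,0,0],0.2],[[-0.4,0.04,0.8],[0,0,0],0.2],[[-0.4,0.04,0.8],[0,0,0],0.2],[[-0.4,0.04,0.8],[0,0,0],0.2]]'
python3 -m pendant '[[[-0.4,0.04,0.8],[0,0,0],0.2],[[-0.4,0.04,0.8],[0,0,0],0.2],[[-0.3,-0.8,0.8],[0,0,0],0.2],[[-0.3,-0.8,0.8],[0,0,0],0.2],[[-0.3,-1,0.3],[0,0,0],0.2],[[0,-1,0],[0,0,0],0.2],[[0,-1,0],[0,0,0],0.2],[[0,-1,0],[0,0,0],0.2],[[0,-1,0],[0,0,0],0.2],[[0,-1,0],[0,0,0],0.2]]'
python3 - <<'E'
from st import *
pt,ps=bot.camera_params("top"),bot.camera_params("scene")
t=bot.capture("top");s=bot.capture("scene");cv2.imwrite("pics/t6.png",t);cv2.imwrite("pics/s6.png",s)
# expected bar ends when latched (up/down slope) and sanity numbers
E1=[M+50*u-2.5*n,M-50*u-2.5*n];print(proj(pt,E1),proj(ps,E1))
old=cv2.imread("pics/s5.png")
q=proj(ps,E1);
# brightness profile across the expected bar line in scene (bar vs lid), and edges via Hough in the handle's neighbourhood
g=cv2.resize(s[195:265,280:365],None,fx=6,fy=6,interpolation=cv2.INTER_CUBIC)
L=cv2.createLineSegmentDetector().detect(cv2.cvtColor(g,cv2.COLOR_BGR2GRAY))[0][:,0]
ln=np.hypot(L[:,2]-L[:,0],L[:,3]-L[:,1])
for l in L[ln.argsort()[::-1][:8]]:print((l.reshape(2,2)/6+[280,195]).round(1).tolist())
E
```

```text
time: 25.07
tool_pos: [484.7, -27.6, 231.1]
tcp_rot: [-3.028, -0.484, -0.139]
contact_force: [-0.3, -0.1, -1.0]
grip_width: 54.7
finger_force: 0.0
time: 25.9
tool_pos: [434.0, -254.7, 335.6]
tcp_rot: [-3.028, -0.485, -0.139]
contact_force: [1.1, 0.2, 0.4]
grip_width: 54.8
finger_force: 0.0
[[319.73901656 236.01373771]
 [316.35692535 276.24945712]] [[310.44832359 225.71887007]
 [343.66474036 231.21592274]]
[[333.9, 195.0], [339.7, 228.8]]
[[331.8, 226.9], [313.4, 223.7]]
[[342.6, 246.5], [346.0, 264.8]]
[[360.9, 226.5], [358.7, 216.0]]
[[356.6, 245.3], [364.7, 250.8]]
[[325.2, 252.0], [329.7, 247.6]]
[[340.8, 235.2], [341.6, 241.3]]
[[350.5, 198.2], [345.1, 195.4]]
```

The detected bar edge (slope 0.174) matches the fully latched direction (0.166, under 1° apart), and the arm is clear of everything. Handing in.

```bash
python3 -c "
from plant import bot
print(bot.close_job())"
```

```text
the job is handed in; nothing more can be done
None
```

The pot is nested in the chest, the lid is shut, and the T-handle is turned to its stop and let go. The job is handed in at about 26 s; no verdict came back, and I inferred that the lid is drawn tight from the handle's position rather than measuring it.

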